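# Load the red slide tray past the loader's spring flap

### The arm

A 6-joint arm with a two-finger parallel gripper is mounted at the origin on the work surface. World frame = base frame: x ahead of the robot, y to its left, z up, the work surface at z = 0. Lengths are in m, angles in rad, forces in N, time in s.
With the tool pointing down it reaches from about 0.3 to 0.775 m from the base axis. Payload 14.6 kg.
Tool frame: the origin (TCP) lies on the centre line of the jaws, within the pads' length; the fingertips stand 19 mm ahead of it and the grasp point (between the pads) is the TCP; z points along the fingers, x is the direction in which the jaws open and shut, and the axes are right-handed (so a half turn about z gives the same grasp; the last joint's range is limited). The gripper opens to 94 mm and grips with 3 to 60 N. Pads are 16 mm wide; open, the fingers measure 119 mm over their backs; the gripper's body (75 mm by 177 mm) begins 78 mm behind the grasp point.
Start: joints at [1.236, 0.3, 1.521, -0, 1.321, -0.067], TCP at [0.146, 0.53, 0.224] pointing down, gripper open.
Joint ranges: [-3.03, 3.03], [-0.79, 2.21], [0.23, 2.52], [-1.04, 4.18], [0, 3.07], [-2.55, 2.55]. Speed limits (rad/s): [2.22, 2.22, 2.57, 3.14, 3.14, 3.14].

### API

Orientations are given as [roll, pitch, yaw] about the fixed x, y, z axes, in that order (R = Rz(yaw) Ry(pitch) Rx(roll)).
In Python, from station import ctrl, imaging gives the robot as it stands.
- The arm moves only by the shell command python3 -m handwheel 'ROWS' [OPENING] [FORCE]. ROWS is JSON, a list that holds one entry, the list of rows, each a list of 4 numbers: the shift along the tool's x, y, z in m, then the turn about the tool's z in rad. A call has 1 to 10 rows; each row shifts and turns the pose as measured when the row begins, along the tool's axes as they then stand; what a row does not reach is not made up. A row lasts 1/10 s, in which the tool goes at most 50 mm and 8.59 degrees, less where a joint would pass 70% of its speed; a pose out of reach is approached as far as the arm can. A call is refused whole if a number of a shift passes 0.05 or a number of a turn 0.15, either way. A call with a gripper value outside its range is refused whole. OPENING is the finger opening in m, from 0 to 0.094, set as the call begins (- or left out, the last holds). The fingers move at their own pace and stop on an object; FORCE is the grip in N (left out, the last holds). Time passes only in rows, so rows that do not move let the fingers close. It gives the time, the measured TCP pose, the force and the opening at its end, in the units of the state.
- ctrl.get_obs(): the state, without advancing time (a new reading comes with each control period).
- imaging.camera(name): name is "side" or "top" or "wrist"; returns the picture (384x512x3 uint8, red, green, blue); there is no depth.
- imaging.camera_model(name): a dict with "camera_matrix" (3x3 intrinsics, pixels), "position" and "attitude" of the camera in the world. Camera axes: x right, y up, looking along -z (the intrinsics and any distortion apply to the point x, -y, -z); pixel columns grow to the right and rows downward; lengths in m; the calibration is good to about 2 mm. A picture is of the moment at which its call begins: read the wrist's pose just before it. camera_model takes no time and is no camera call; for the wrist camera it gives the pose at the moment of the call.
- ctrl.hand_in(): hands the job in, once; it reports no verdict.
The state is a dict: "time_s": time; "qpos": joint angles; "joint_vel": joint speeds; "tau": joint torques, N m; "ee_pos": TCP position; "eef_rot": TCP orientation; "force": force on the tool from outside, world axes, zero at the start; "moment": the same for the moment, N m; "grip_width": finger opening in m.
Only numpy, scipy, OpenCV 4.12 (cv2) and the standard library are available. Lean on these libraries where they do the work, as an engineer would, in place of code of your own. Each camera call takes 0.05 s, during which the arm holds its last target. There are 200 camera calls.

### The job

Take the slide tray with the red grip, lay it on the slide loader's entry deck and slide it forward along the deck, pushing down the yellow spring flap and going in under the white hood, until the tray is home at the end stop and the flap has sprung up again behind it. Then let go of it. Leave the tray with the blue grip where it is.

Things in the scene. Friction and masses are not known exactly. Their poses are not given: they have to be found in the camera images.
- red_grip (a point): Centre of the red grip (block 30 long x, 14 thick y, 40 mm tall) standing on the tray to load: loose aluminium plate 120 x 86 x 14 mm, 0.2 kg, two glass slides in front of the grip; its upturned nose (+x, 18 mm high) rides over the flap. This point is 34 mm above the tray's underside, 38 mm ahead of its rear edge, 82 mm behind its nose, on its centre line; z up.
- loader: Fixed loader, origin on the table below the flap's hinge, +x = loading way, z up. Deck 20 mm high from x = -135 to end stop at 160 mm; rails 12 mm above the deck, 96 mm apart (flared to 140 mm at the entry, x < -60). Open above but for the hood, x = 115 to 177 mm, 26 mm above the deck, top 57 mm above the table. Tray home: red grip centre at x 78, y 0, z 54 mm, clear of the hood.
- gate (a joint): Yellow spring flap across the deck at the loader's x = 0, 88 mm wide, 22 mm tall, hinged at its lower edge. 0 = upright (closed); it folds only towards the hood, to 1.57 rad = flat in the deck, against a weak spring (under 1.5 N at its edge). It springs up by itself once the tray's rear edge is more than 22 mm past the hinge.
- blue_grip (a point): Centre of the blue grip of another loose slide tray on the table, of the same shape and size as the red one, to be left where it is. Same point and axes as for the red tray.
There are look-alikes about, which are no part of the job. What is shaped like the part that bears red_grip but orange or pink is not meant.

How it is judged:
By the outcome, as a careful person would: the job done as asked, in the order asked, and still so for the second after the job is handed in, with the robot touching nothing.
It also fails if it takes over 38 s, if anything falls off the work surface, if the arm or the gripper's body presses on something with over 40 N, if the wrist force passes 120 N, or if a joint passes its speed limit or range.

## Working session

There is one attempt and no reset: what is moved stays moved. The work goes in short steps, Python scripts to look and compute and a shell command to move; the robot and the scene stay as the last step left them, time stands still between calls to the robot, and variables do not carry over. Pictures are saved under pics/ and viewed, about 8 in all and at most 12, crops included, and the job is handed in when it is done.

```bash
mkdir -p pics; cat > h.py <<'E'
import numpy as np, cv2
from station import ctrl, imaging
from scipy.spatial.transform import Rotation as R
def model(n):
    m=imaging.camera_model(n); return m
def rot(m):
    a=np.array(m["attitude"],float)
    if a.shape==(3,3): return a
    if a.size==4: return None
    return R.from_euler('xyz',a).as_matrix()
def ray(m,u,v):
    K=np.array(m["camera_matrix"]); d=np.linalg.inv(K)@[u,v,1]
    return np.array(m["position"]),rot(m)@np.array([d[0],-d[1],-d[2]])
def onz(m,u,v,z):
    p,d=ray(m,u,v); return p+d*(z-p[2])/d[2]
def proj(m,P):
    q=rot(m).T@(np.array(P)-np.array(m["position"])); q=np.array([q[0],-q[1],-q[2]]); w=np.array(m["camera_matrix"])@q; return w[:2]/w[2]
def save(n,img): cv2.imwrite('pics/'+n,img[:,:,::-1])
E
python3 - <<'E'
from h import *
print(ctrl.get_obs())
ims=[]
for n in("top","side"):
    m=model(n); print(n,m); im=imaging.camera(n); save(n+'0.png',im); ims.append(im)
E
```

```text
{'time_s': 0.0, 'qpos': array([ 1.23640432e+00,  3.00460187e-01,  1.52159577e+00, -3.29283183e-05,
        1.32071600e+00, -6.65521718e-02]), 'joint_vel': array([-0.00099658, -0.00174447,  0.00084677,  0.00092082, -0.00014119,
       -0.00045981]), 'tau': array([-3.80576123e-03, -5.31789351e+01, -3.52742457e+01,  7.06650387e-02,
        2.43756064e-02, -1.08206891e-04]), 'ee_pos': array([0.14545934, 0.53015546, 0.2238861 ]), 'eef_rot': array([-3.14154605e+00,  1.17881309e-03,  1.30296469e+00]), 'force': array([-1.25523371, -0.08573305,  0.43151388]), 'moment': array([-0.02918206,  0.05235898, -0.00663676]), 'grip_width': 0.09382881300067918}
top {'camera_matrix': array([[497.67597475,   0.        , 254.16263741],
       [  0.        , 497.67597475, 193.12732929],
       [  0.        ,   0.        ,   1.        ]]), 'position': array([0.28624754, 0.050635  , 1.43938425]), 'attitude': array([ 1.05292899e-01, -1.52247990e-03, -1.57999726e+00])}
side {'camera_matrix': array([[374.50285222,   0.        , 256.31834189],
       [  0.        , 374.50285222, 194.47455438],
       [  0.        ,   0.        ,   1.        ]]), 'position': array([1.07155638, 0.75444927, 0.72144866]), 'attitude': array([ 0.95828935, -0.02005787,  2.42172832])}
```

View pics/top0.png

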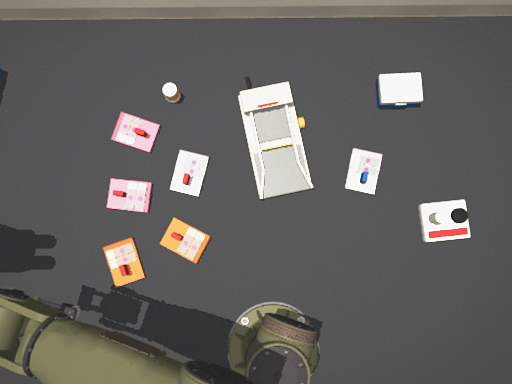

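View pics/side0.png

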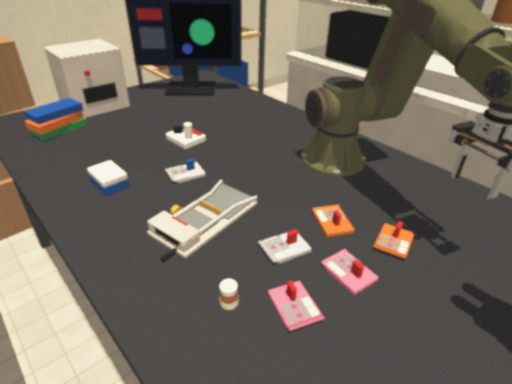

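Candidates with a red grip in the top view: white/aluminium (189,172), pink (135,132) and (129,195), orange (185,240) and (125,262). Only the one at (189,172) has an aluminium plate, so it fits. The loader is at (275,140), with its hood at the far end and its entry towards the robot. I'll confirm this in a crop and measure.

```bash
python3 - <<'E'
from h import *
im=imaging.camera("top"); m=model("top")
c=im[70:210,155:325]; save('crop1.png',cv2.resize(c,None,fx=4.5,fy=4.2,interpolation=cv2.INTER_CUBIC) if 0 else cv2.resize(c,None,fx=4.2,fy=4.2,interpolation=cv2.INTER_CUBIC))
hsv=cv2.cvtColor(im,cv2.COLOR_RGB2HSV)
# tray
w=((hsv[...,1]<60)&(hsv[...,2]>110)).astype(np.uint8); 
def blobs(mk,box,zs,mina):
    x0,y0,x1,y1=box; k=np.zeros_like(mk); k[y0:y1,x0:x1]=mk[y0:y1,x0:x1]
    for c in cv2.findContours(k,cv2.RETR_EXTERNAL,cv2.CHAIN_APPROX_NONE)[0]:
        if cv2.contourArea(c)<mina: continue
        r=cv2.minAreaRect(c); bp=cv2.boxPoints(r)
        print('px',np.round(r[0],1),'box',bp.round(1).tolist())
        W=[onz(m,*p,zs)[:2].round(4) for p in bp]; print('  world',np.array(W).tolist(),'c',np.mean(W,0).round(4),'sides',[round(float(np.linalg.norm(W[i]-W[i-1])),4) for i in range(4)])
print('tray');blobs(w,(160,140,215,205),0.014,100)
print('loader');blobs(w,(228,70,325,210),0.032,300)
red=(((hsv[...,0]<8)|(hsv[...,0]>172))&(hsv[...,1]>150)&(hsv[...,2]>80)).astype(np.uint8)
print('red');blobs(red,(160,140,215,205),0.054,5)
ye=((hsv[...,0]>18)&(hsv[...,0]<34)&(hsv[...,1]>120)&(hsv[...,2]>100)).astype(np.uint8)
print('yellow');blobs(ye,(240,100,320,170),0.042,3)
E
```

```text
tray
px [188.8 172.5] box [[168.5, 189.10000610351562], [179.10000610351562, 148.0], [209.1999969482422, 155.8000030517578], [198.60000610351562, 196.89999389648438]]
  world [[0.4508, 0.2939], [0.5706, 0.2642], [0.5469, 0.1767], [0.4275, 0.2071]] c [0.4989 0.2355] sides [0.0899, 0.1234, 0.0907, 0.1232]
loader
px [274.7 139.4] box [[236.0, 91.0999984741211], [290.3999938964844, 79.5999984741211], [313.3999938964844, 187.6999969482422], [259.0, 199.3000030517578]]
  world [[0.7335, 0.0972], [0.7668, -0.0615], [0.4489, -0.1216], [0.4172, 0.0336]] c [ 0.5916 -0.0131] sides [0.3226, 0.1622, 0.3235, 0.1584]
red
px [185.7 178.6] box [[181.6999969482422, 182.5], [184.39999389648438, 173.1999969482422], [189.60000610351562, 174.8000030517578], [187.0, 184.0]]
  world [[0.4645, 0.2501], [0.4906, 0.2428], [0.4862, 0.228], [0.4601, 0.2353]] c [0.4754 0.239 ] sides [0.0154, 0.0271, 0.0154, 0.0271]
yellow
px [269.5 148.5] box [[261.8999938964844, 149.39999389648438], [276.8999938964844, 146.39999389648438], [277.1000061035156, 147.60000610351562], [262.1000061035156, 150.60000610351562]]
  world [[0.5589, 0.024], [0.5673, -0.0189], [0.5639, -0.0195], [0.5556, 0.0234]] c [0.5614 0.0023] sides [0.0034, 0.0437, 0.0035, 0.0437]
px [284.5 145.2] box [[278.8999938964844, 145.5], [289.8999938964844, 143.6999969482422], [290.20001220703125, 145.0], [279.1000061035156, 146.8000030517578]]
  world [[0.5698, -0.0247], [0.5749, -0.0563], [0.5711, -0.0568], [0.5661, -0.0253]] c [ 0.5705 -0.0408] sides [0.0037, 0.032, 0.0038, 0.0319]
px [301.2 122.1] box [[296.8999938964844, 117.5], [303.1000061035156, 116.0999984741211], [305.5, 126.80000305175781], [299.29998779296875, 128.1999969482422]]
  world [[0.6511, -0.0775], [0.655, -0.0955], [0.6237, -0.1017], [0.6198, -0.0837]] c [ 0.6374 -0.0896] sides [0.0319, 0.0184, 0.0319, 0.0184]
```

View pics/crop1.png

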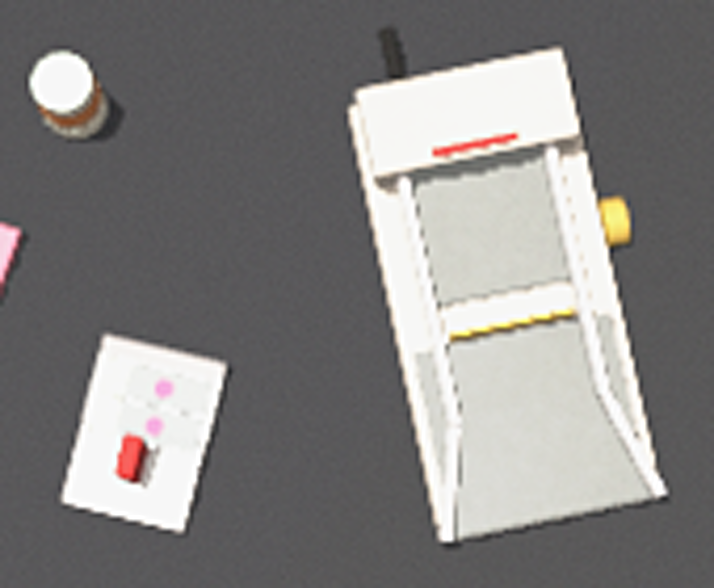

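The crop confirms it: an aluminium tray with a red grip at crop (130,458), slides in front of it towards image-up. The flap runs through crop (510,325) and the loader's hood is at the top. The measured sizes agree with those given: tray 123x90 mm, grip height about 54 mm, and entry edge 135 mm behind the flap. The estimates are grip (0.4765, 0.240) at yaw -0.246, and loader origin (0.565, -0.0165) at yaw 0.194. I'll move above the grip.

```bash
cat >> h.py <<'E'
def delta(x,y,z,yaw):
    "tool-frame shift and turn to reach a TCP target with tool x at world angle yaw"
    o=ctrl.get_obs(); Rm=R.from_euler('xyz',o['eef_rot']).as_matrix()
    d=Rm.T@(np.array([x,y,z])-o['ee_pos']); print('t',o['time_s'],'pos',o['ee_pos'].round(4),'rot',o['eef_rot'].round(3),'F',o['force'].round(1),'w',round(o['grip_width'],4))
    print('shift',d.round(4),'turn',round(-(yaw-o['eef_rot'][2]),4))
E
python3 -m handwheel '[[[-0.019,0.04,0.006,-0.022],[-0.019,0.04,0.006,0],[-0.019,0.04,0.006,0],[-0.019,0.04,0.006,0],[-0.019,0.04,0.006,0],[-0.019,0.04,0.006,0],[-0.019,0.04,0.006,0],[-0.019,0.04,0.006,0],[-0.019,0.04,0.006,0],[-0.019,0.04,0.006,0]]]' 0.05 20
python3 - <<'E'
from h import *
delta(.4765,.240,.16,1.325)
E
```

```text
time_s: 1.15
ee_pos: [0.4955, 0.2399, 0.1609]
eef_rot: [-3.14, 0.001, 1.334]
force: [-0.7, 0.9, -0.2]
grip_width: 0.0503
t 1.15 pos [0.4955 0.2399 0.1609] rot [-3.140e+00  1.000e-03  1.334e+00] F [-0.7  0.9 -0.2] w 0.0503
shift [-0.0044 -0.0185  0.0009] turn 0.0093
```

```bash
python3 -m handwheel '[[[-0.0044,-0.0185,0.001,0.009],[0,0,0,0]]]'
python3 - <<'E'
from h import *
m=model("wrist"); delta(.4765,.240,.16,1.325); im=imaging.camera("wrist"); print(m)
hsv=cv2.cvtColor(im,cv2.COLOR_RGB2HSV)
red=(((hsv[...,0]<8)|(hsv[...,0]>172))&(hsv[...,1]>150)&(hsv[...,2]>60)).astype(np.uint8)
for c in cv2.findContours(red,cv2.RETR_EXTERNAL,cv2.CHAIN_APPROX_NONE)[0]:
    if cv2.contourArea(c)>100:
        bp=cv2.boxPoints(cv2.minAreaRect(c)); print(bp.round(0).tolist()); print(np.array([onz(m,*p,.054)[:2] for p in bp]).round(4).tolist())
save('w1.png',im)
E
```

```text
time_s: 1.35
ee_pos: [0.4792, 0.2356, 0.1576]
eef_rot: [-3.138, 0.003, 1.319]
force: [-0.5, -0.0, 0.1]
grip_width: 0.0501
t 1.35 pos [0.4792 0.2356 0.1576] rot [-3.138e+00  3.000e-03  1.319e+00] F [-0.5 -0.   0.1] w 0.0501
shift [ 0.0036 -0.0037 -0.0024] turn -0.0064
{'camera_matrix': array([[282.83388469,   0.        , 259.88582695],
       [  0.        , 282.83388469, 188.63852501],
       [  0.        ,   0.        ,   1.        ]]), 'position': array([0.40892239, 0.25518584, 0.31981677]), 'attitude': array([-0.25393986,  0.00360455,  1.3184988 ])}
[[422.0, 95.0], [478.0, 88.0], [479.0, 103.0], [423.0, 109.0]]
[[0.4275, 0.3986], [0.4346, 0.4471], [0.4478, 0.4477], [0.4407, 0.3986]]
[[231.0, 0.0], [266.0, 0.0], [266.0, 24.0], [231.0, 24.0]]
[[0.3133, 0.2542], [0.3206, 0.2822], [0.3378, 0.2778], [0.3304, 0.2493]]
```

View pics/w1.png

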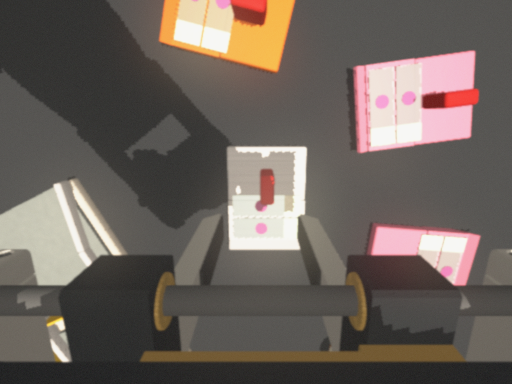

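The wrist view is turned, with image-up pointing to the robot. It shows the aluminium tray with a shadowed red grip at (267,187), between the fingers at x≈205 and 325. I'll measure the grip with a lower brightness threshold.

```bash
python3 - <<'E'
from h import *
m=model("wrist"); im=cv2.imread('pics/w1.png')[:,:,::-1]
hsv=cv2.cvtColor(np.ascontiguousarray(im),cv2.COLOR_RGB2HSV)
red=(((hsv[...,0]<10)|(hsv[...,0]>170))&(hsv[...,1]>170)&(hsv[...,2]>30)).astype(np.uint8)
red[:160]=0;red[230:]=0;red[:,:240]=0;red[:,300:]=0
for c in cv2.findContours(red,cv2.RETR_EXTERNAL,cv2.CHAIN_APPROX_NONE)[0]:
    if cv2.contourArea(c)>40:
        bp=cv2.boxPoints(cv2.minAreaRect(c)); print(bp.round(0).tolist()); print(np.array([onz(m,*p,.054)[:2] for p in bp]).round(4).tolist())
        for v in range(170,208,5): print(v,np.flatnonzero(red[v])[[0,-1]] if red[v].any() else None, hsv[v,268,2])
for p in [(228,148),(306,148),(228,249),(299,249)]: print(p,onz(m,*p,.014 if p[1]<200 else .018)[:2].round(4))
delta(.4765,.240,.04,1.325)
E
```

```text
(228, 148) [0.4342 0.2124]
(306, 148) [0.4551 0.2938]
(228, 249) [0.5469 0.1805]
(299, 249) [0.5674 0.2608]
t 1.4 pos [0.4801 0.2358 0.1579] rot [-3.139e+00  3.000e-03  1.319e+00] F [ 0.7 -0.5 -0.1] w 0.0501
shift [ 0.0036 -0.0042  0.1179] turn -0.0058
```

```bash
python3 -m handwheel '[[[0.004,-0.003,0.035,0],[0,0,0.035,0],[0,0,0.025,0],[0,0,0.012,0],[0,0,0.003,0],[0,0,0,0]]]'
python3 - <<'E'
from h import *
delta(.478,.2405,.038,1.32)
E
```

```text
time_s: 2.0
ee_pos: [0.48, 0.2437, 0.0473]
eef_rot: [3.139, -0.001, 1.325]
force: [-0.0, -0.0, 0.2]
grip_width: 0.0501
t 2.0 pos [0.48   0.2437 0.0473] rot [ 3.139e+00 -1.000e-03  1.325e+00] F [-0.  -0.   0.2] w 0.0501
shift [-0.0036 -0.0012  0.0093] turn 0.0047
```

```bash
python3 -m handwheel '[[[-0.003,-0.001,0.008,0],[0,0,0.001,0]]]'
python3 -m handwheel '[[[0,0,0,0],[0,0,0,0],[0,0,0,0],[0,0,0,0],[0,0,0,0],[0,0,0,0]]]' 0 30
python3 - <<'E'
from h import *
delta(.478,.2405,.10,1.32)
E
```

```text
time_s: 2.2
ee_pos: [0.4792, 0.2415, 0.0398]
eef_rot: [3.136, -0.003, 1.325]
force: [0.0, 0.2, -0.4]
grip_width: 0.0502
time_s: 2.8
ee_pos: [0.4801, 0.2417, 0.0416]
eef_rot: [3.134, -0.005, 1.325]
force: [-1.1, 0.1, 0.6]
grip_width: 0.014
t 2.8 pos [0.4801 0.2417 0.0416] rot [ 3.134 -0.005  1.325] F [-1.1  0.1  0.6] w 0.014
shift [-0.0014 -0.0013 -0.0584] turn 0.005
```

```bash
python3 -m handwheel '[[[0,0,-0.02,0],[0,0,-0.03,0],[0,0,-0.03,0],[0,0,-0.01,-0.14],[0,0,0,-0.14],[0,0,0,-0.14],[0,0,0,0]]]'
python3 - <<'E'
from h import *
delta(.4649,-.0362,.125,1.765)
E
```

```text
time_s: 3.5
ee_pos: [0.4782, 0.2411, 0.1339]
eef_rot: [3.136, -0.0, 1.759]
force: [0.0, -0.9, -2.3]
grip_width: 0.0139
t 3.5 pos [0.4782 0.2411 0.1339] rot [ 3.136 -0.     1.759] F [ 0.  -0.9 -2.3] w 0.0139
shift [-0.2699 -0.0651  0.0084] turn -0.0057
```

Held (−2.3 N, 13.9 mm opening). I'll carry it to above the entry.

```bash
python3 -m handwheel '[[[-0.02,-0.005,0,0],[-0.035,-0.008,0,0],[-0.035,-0.008,0,0],[-0.035,-0.008,0,0],[-0.035,-0.008,0,0],[-0.035,-0.008,0,0],[-0.03,-0.008,0,0],[-0.02,-0.005,0,0],[-0.008,-0.002,0,0],[0,0,0,0]]]'
python3 - <<'E'
from h import *
delta(.4649,-.0362,.125,1.765)
for n in("side","top","wrist"): save(n+'2.png',imaging.camera(n))
m=model("top")
a=cv2.imread('pics/top2.png');b=cv2.imread('pics/side2.png');
cv2.imwrite('pics/c2.png',np.hstack([cv2.resize(b[150:300,110:310],None,fx=2,fy=2,interpolation=2),cv2.resize(a[70:220,220:420],None,fx=2,fy=2,interpolation=2)]))
E
```

```text
time_s: 4.5
ee_pos: [0.46, -0.0272, 0.1311]
eef_rot: [3.14, -0.001, 1.716]
force: [-0.7, -0.4, -2.5]
grip_width: 0.0141
t 4.5 pos [ 0.46   -0.0272  0.1311] rot [ 3.140e+00 -1.000e-03  1.716e+00] F [-0.7 -0.4 -2.5] w 0.0141
shift [-0.0096  0.0035  0.006 ] turn -0.0493
```

View pics/c2.png

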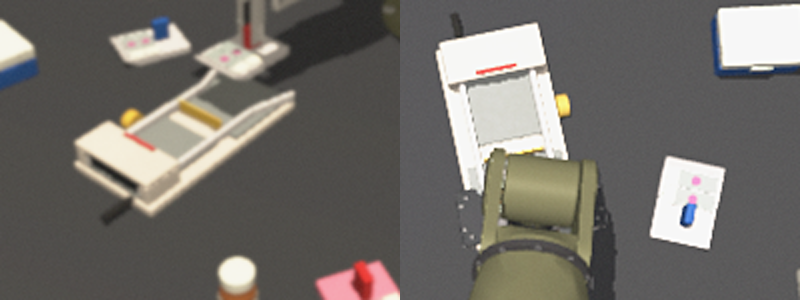

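View pics/wrist2.png

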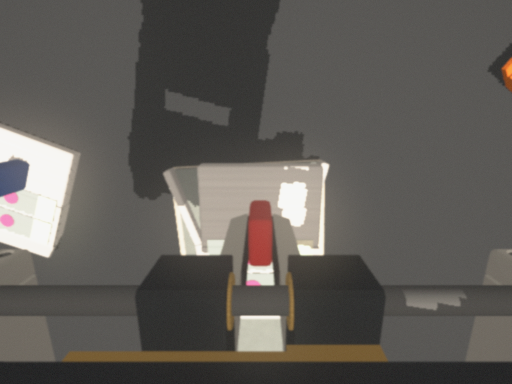

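The side view shows the tray held level above the entry. The wrist view shows the entry rail ends at about (165,172) and (328,162), with the tray's rear corners at (198,165) and (323,162). I'll check both against the estimates.

```bash
python3 - <<'E'
from h import *
m=model("wrist")
a=onz(m,165,172,.032);b=onz(m,328,162,.032); print(a,b,np.linalg.norm(a-b),'mid',(a+b)/2,'yaw',np.arctan2(*(b-a)[[1,0]])-np.pi/2)
c=onz(m,198,165,.1035);d=onz(m,323,162,.1035); print(c,d,np.linalg.norm(c-d),'mid',(c+d)/2,'yaw',np.arctan2(*(d-c)[[1,0]])-np.pi/2)
o=np.array([.565,-.0165]);cs=np.array([[.981,-.193],[.193,.981]])
print('pred entry mid',o+cs@[-.135,0])
# side view: yellow flap ends at z top .042 across views
s=model("side"); im=cv2.imread('pics/side0.png')[:,:,::-1]; h=cv2.cvtColor(np.ascontiguousarray(im),cv2.COLOR_RGB2HSV)
y=((h[...,0]>15)&(h[...,0]<34)&(h[...,1]>110)&(h[...,2]>90)).astype(np.uint8); y[:195]=0;y[225:]=0;y[:,:185]=0;y[:,240:]=0
v,u=np.nonzero(y); print(u.min(),v[u.argmin()],u.max(),v[u.argmax()],len(u))
for l in(-.044,.044):
    for z in(.02,.042): print('flap pred',l,z,proj(s,[*(o+cs@[0,l]),z]).round(1))
E
```

```text
[ 0.45298033 -0.11636086  0.032     ] [0.4210726  0.03312007 0.032     ] 0.1528484511695876 mid [ 0.43702646 -0.0416204   0.032     ] yaw 0.21030068384466571
[ 0.4268634  -0.07266361  0.1035    ] [0.41233912 0.01070606 0.1035    ] 0.08462538644786788 mid [ 0.41960126 -0.03097877  0.1035    ] yaw 0.17248432971942917
pred entry mid [ 0.432565 -0.042555]
200 201 220 211 109
flap pred -0.044 0.02 [199.9 204.2]
flap pred -0.044 0.042 [199.5 198.5]
flap pred 0.044 0.02 [220.9 215.2]
flap pred 0.044 0.042 [220.7 209.4]
```

Everything agrees within about 2 mm laterally. I'll align and lower to just above the deck.

```bash
python3 -m handwheel '[[[-0.010,0.004,0.006,-0.05],[0,0,0.02,0],[0,0,0.02,0],[0,0,0.008,0],[0,0,0,0]]]'
python3 - <<'E'
from h import *
delta(.466,-.036,.063,1.765)
E
```

```text
time_s: 5.15
ee_pos: [0.4671, -0.0307, 0.076]
eef_rot: [3.138, -0.001, 1.775]
force: [-0.7, -0.3, -1.9]
grip_width: 0.0136
t 5.15 pos [ 0.4671 -0.0307  0.076 ] rot [ 3.138e+00 -1.000e-03  1.775e+00] F [-0.7 -0.3 -1.9] w 0.0136
shift [-0.005  -0.0022  0.013 ] turn 0.01
```

```bash
python3 -m handwheel '[[[-0.005,-0.002,0.004,0.01],[0,0,0.004,0],[0,0,0,0]]]'
python3 -m handwheel '[[[0,0,0.003,0],[0,0,0.002,0],[0,0,0.001,0]]]'
python3 - <<'E'
from h import *
delta(.466,-.036,.0625,1.765)
E
```

```text
time_s: 5.45
ee_pos: [0.4669, -0.0358, 0.069]
eef_rot: [3.136, -0.001, 1.765]
force: [0.5, 0.4, -1.1]
grip_width: 0.0135
time_s: 5.75
ee_pos: [0.4675, -0.0359, 0.0634]
eef_rot: [3.134, 0.0, 1.764]
force: [-0.5, -0.1, -2.1]
grip_width: 0.0139
t 5.75 pos [ 0.4675 -0.0359  0.0634] rot [3.134 0.    1.764] F [-0.5 -0.1 -2.1] w 0.0139
shift [ 0.0002 -0.0015  0.0009] turn -0.0006
```

```bash
python3 -m handwheel '[[[0,0,0.002,0],[0,0,0.001,0]]]'; python3 -m handwheel '[[[0,0,0.0015,0],[0,0,0.0,0]]]'
python3 - <<'E'
from h import *
delta(.466,-.036,.0625,1.765)
b=imaging.camera("side"); save('side3.png',cv2.resize(b[150:270,120:280],None,fx=4,fy=4,interpolation=2))
E
```

```text
time_s: 5.95
ee_pos: [0.4677, -0.036, 0.0614]
eef_rot: [3.134, 0.0, 1.764]
force: [-14.2, 0.2, 31.1]
grip_width: 0.014
time_s: 6.15
ee_pos: [0.4679, -0.0359, 0.0619]
eef_rot: [3.133, 0.0, 1.765]
force: [0.3, 1.3, -1.8]
grip_width: 0.0139
t 6.15 pos [ 0.4679 -0.0359  0.0619] rot [3.133 0.    1.765] F [ 0.3  1.3 -1.8] w 0.0139
shift [ 0.0003 -0.0018 -0.0006] turn -0.0004
```

View pics/side3.png

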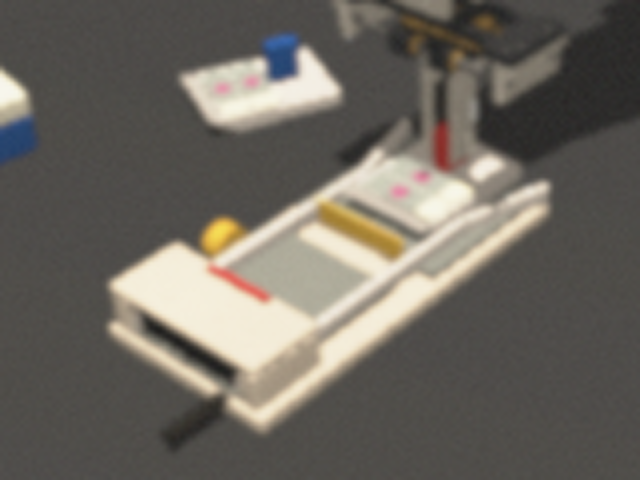

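The side view shows the tray on the deck between the rails, its nose just short of the flap (crop (360,230)). The 31 N peak was contact with the deck, at TCP z≈0.0615. Next I'll slide it forward.

```bash
python3 -m handwheel '[[[0,0.01,0,0],[0,0.01,0,0],[0,0.01,0,0],[0,0.01,0,0]]]'
cat >> h.py <<'E'
def ld():
    o=ctrl.get_obs(); d=o['ee_pos'][:2]-[.565,-.0165]; print('loader x,y',(d@[.981,.193]).round(4),(d@[-.193,.981]).round(4)); delta(.565+.981*.078,-.0165+.193*.078,.0615,1.765)
E
python3 -c "from h import *; ld()"
```

```text
time_s: 6.6
ee_pos: [0.5098, -0.0277, 0.0616]
eef_rot: [3.134, 0.0, 1.764]
force: [-0.1, -0.5, -0.4]
grip_width: 0.0136
loader x,y -0.0563 -0.0003
t 6.6 pos [ 0.5098 -0.0277  0.0616] rot [3.134 0.    1.764] F [-0.1 -0.5 -0.4] w 0.0136
shift [0.0004 0.1343 0.0012] turn -0.0007
```

```bash
python3 -m handwheel '[[[0,0.01,0,0],[0,0.012,0,0],[0,0.012,0,0],[0,0.012,0,0],[0,0.012,0,0]]]'
python3 -c "from h import *; ld()"
```

```text
time_s: 7.1
ee_pos: [0.5721, -0.0152, 0.0615]
eef_rot: [3.135, 0.0, 1.765]
force: [-2.0, -0.2, 2.3]
grip_width: 0.0141
loader x,y 0.0072 -0.0001
t 7.1 pos [ 0.5721 -0.0152  0.0615] rot [3.135 0.    1.765] F [-2.  -0.2  2.3] w 0.0141
shift [0.0001 0.0708 0.0004] turn -0.0002
```

```bash
python3 -m handwheel '[[[0,0.01,0,0],[0,0.012,0,0],[0,0.012,0,0],[0,0.01,0,0],[0,0.005,0,0]]]'
python3 -c "from h import *; ld()"
```

```text
time_s: 7.6
ee_pos: [0.6258, -0.0041, 0.0615]
eef_rot: [3.135, 0.0, 1.766]
force: [-2.7, -1.3, 4.6]
grip_width: 0.0136
loader x,y 0.0621 0.0005
t 7.6 pos [ 0.6258 -0.0041  0.0615] rot [3.135 0.    1.766] F [-2.7 -1.3  4.6] w 0.0136
shift [-0.0005  0.0159  0.0001] turn 0.0007
```

```bash
python3 -m handwheel '[[[0,0.004,0,0],[0,0.004,0,0],[0,0.002,0,0]]]'; python3 -m handwheel '[[[0,0.002,0,0],[0,0.002,0,0]]]'; python3 -m handwheel '[[[0,0.002,0,0],[0,0.001,0,0]]]'
python3 -c "from h import *; ld()"
```

```text
time_s: 7.9
ee_pos: [0.6368, -0.0017, 0.0615]
eef_rot: [3.135, 0.0, 1.766]
force: [-1.8, -1.0, 2.8]
grip_width: 0.0138
time_s: 8.1
ee_pos: [0.6409, -0.001, 0.0615]
eef_rot: [3.135, 0.0, 1.766]
force: [-1.7, -0.7, 2.3]
grip_width: 0.014
time_s: 8.3
ee_pos: [0.644, -0.0004, 0.0615]
eef_rot: [3.135, 0.0, 1.766]
force: [-1.4, -0.1, 1.4]
grip_width: 0.0137
loader x,y 0.0806 0.0006
t 8.3 pos [ 6.44e-01 -4.00e-04  6.15e-02] rot [3.135 0.    1.766] F [-1.4 -0.1  1.4] w 0.0137
shift [-0.0006 -0.0027 -0.0001] turn 0.0006
```

Not at the stop yet. I'll advance gently until the force rises.

```bash
for i in 1; do python3 -m handwheel '[[[0,0.0015,0,0],[0,0.0015,0,0]]]'; python3 -m handwheel '[[[0,0.0015,0,0],[0,0.001,0,0]]]'; done
python3 -c "
from h import *; ld()
b=imaging.camera('side'); save('side4.png',cv2.resize(b[150:270,120:280],None,fx=4,fy=4,interpolation=2))"
```

```text
time_s: 8.5
ee_pos: [0.6471, 0.0002, 0.0615]
eef_rot: [3.135, 0.0, 1.766]
force: [-2.3, -0.9, 1.6]
grip_width: 0.0138
time_s: 8.7
ee_pos: [0.6482, 0.0003, 0.0616]
eef_rot: [3.14, 0.0, 1.766]
force: [-15.2, -2.9, 10.1]
grip_width: 0.0136
loader x,y 0.0849 0.0004
t 8.7 pos [6.482e-01 3.000e-04 6.160e-02] rot [3.14  0.    1.766] F [-15.2  -2.9  10.1] w 0.0136
shift [-0.0004 -0.0069  0.0001] turn 0.0007
```

View pics/side4.png

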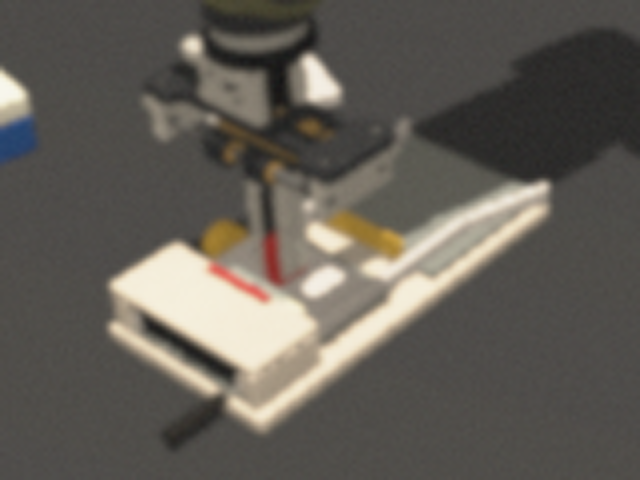

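The side view shows the tray under the hood with the flap's yellow edge up behind it, at crop (370,232). The force rose to 15 N at the end stop. I'll push slightly more to confirm it is seated, then relax, release and lift.

```bash
python3 -m handwheel '[[[0,0.001,0,0],[0,0.001,0,0]]]'; python3 -m handwheel '[[[0,0,0,0],[0,0,0,0]]]'; python3 -m handwheel '[[[0,0,0,0],[0,0,0,0],[0,0,0,0],[0,0,0,0]]]' 0.04
python3 -c "from h import *; ld()"
```

```text
time_s: 8.95
ee_pos: [0.6484, 0.0002, 0.0619]
eef_rot: [-3.138, -0.0, 1.766]
force: [-11.3, -3.0, 8.0]
grip_width: 0.0137
time_s: 9.15
ee_pos: [0.6482, 0.0002, 0.062]
eef_rot: [-3.137, -0.0, 1.766]
force: [-1.9, -0.4, 1.3]
grip_width: 0.0138
time_s: 9.55
ee_pos: [0.6486, 0.0004, 0.0615]
eef_rot: [-3.138, -0.0, 1.766]
force: [0.5, -0.7, -0.4]
grip_width: 0.0394
loader x,y 0.0852 0.0004
t 9.55 pos [6.486e-01 4.000e-04 6.150e-02] rot [-3.138 -0.     1.766] F [ 0.5 -0.7 -0.4] w 0.0394
shift [-0.0004 -0.0073  0.0001] turn 0.0009
```

```bash
python3 -m handwheel '[[[0,0,-0.01,0],[0,0,-0.02,0],[0,0,-0.04,0],[0,0,-0.04,0],[0,-0.03,-0.03,0],[0.04,-0.03,0,0],[0.04,-0.03,0,0],[0.04,-0.03,0,0],[0.04,-0.03,0,0],[0.04,-0.03,0,0]]]'
python3 -m handwheel '[[[0.04,-0.03,0,0],[0.04,-0.03,0,0],[0.02,-0.02,0,0],[0,0,0,0],[0,0,0,0]]]'
python3 - <<'E'
from h import *
t=imaging.camera("top"); s=imaging.camera("side")
save('fin.png',np.hstack([cv2.resize(s[160:280,130:270],None,fx=3,fy=3,interpolation=2),cv2.resize(t[75:195,230:350],None,fx=3,fy=3,interpolation=2)]))
m=model("top"); h=cv2.cvtColor(t,cv2.COLOR_RGB2HSV)
red=(((h[...,0]<8)|(h[...,0]>172))&(h[...,1]>150)&(h[...,2]>80)).astype(np.uint8); red[:70]=0;red[200:]=0;red[:,:230]=0;red[:,330:]=0
for c in cv2.findContours(red,0,1)[0]:
    (u,v),_,_=cv2.minAreaRect(c); w=onz(m,u,v,.074)[:2]-[.565,-.0165]; print((u,v),'grip loader xy',w@[.981,.193],w@[-.193,.981])
E
```

```text
time_s: 10.55
ee_pos: [0.4322, 0.1603, 0.2134]
eef_rot: [3.139, -0.0, 1.759]
force: [0.9, 1.6, 0.2]
grip_width: 0.0399
time_s: 11.05
ee_pos: [0.3302, 0.2462, 0.2176]
eef_rot: [3.132, -0.003, 1.765]
force: [0.7, -0.5, 0.2]
grip_width: 0.0403
(270.7115173339844, 118.55769348144531) grip loader xy 0.07684338213285562 0.0005785393391132612
(267.51922607421875, 104.09615325927734) grip loader xy 0.11931075885073354 0.0008334794528956045
```

View pics/fin.png

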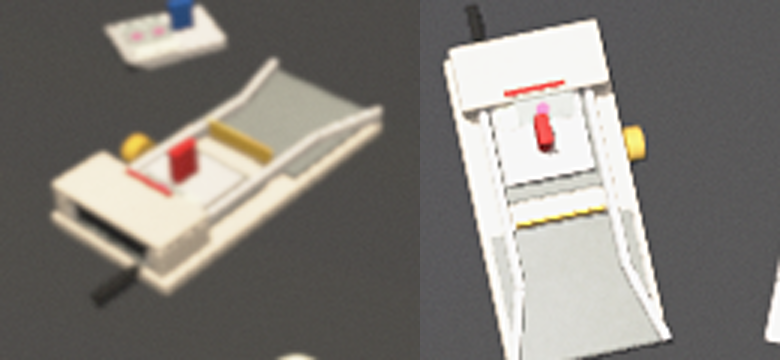

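The final view shows the tray in the loader with its nose under the hood and its grip at crop (543,130). The flap is upright behind it at (560,217) and the blue tray is undisturbed. I'll do one rear-edge and blue-grip check, then hand in.

```bash
python3 - <<'E'
from h import *
m=model("top")
for z in (.034,):
    w=onz(m,230+(510-420+596-420)/6,75+(187+176)/6,z)[:2]-[.565,-.0165]; print('rear edge x',w@[.981,.193])
t=imaging.camera("top"); a=cv2.imread('pics/top0.png')[:,:,::-1]
for im in(a,t):
    h=cv2.cvtColor(np.ascontiguousarray(im),cv2.COLOR_RGB2HSV); b=((h[...,0]>105)&(h[...,0]<130)&(h[...,1]>150)); b[:140]=0;b[200:]=0;b[:,:340]=0;b[:,385:]=0
    print('blue',np.argwhere(b).mean(0))
o=ctrl.get_obs(); print(o['time_s'],np.abs(o['joint_vel']).max())
print(ctrl.hand_in())
E
```

```text
rear edge x 0.03592936083787371
blue [176.85454545 363.58181818]
blue [176.85454545 363.58181818]
11.2 0.007539956323421118
the job is handed in; nothing more can be done
None
```

The red-grip tray is in the loader, up against the end stop, with the flap sprung up behind it, and the arm has let go and moved clear. I handed it in at about 11.2 s. No verdict came back.

- **What I did:** I gripped the aluminium tray by its red grip and lowered it onto the entry deck. I then slid it over the flap and under the hood until it met a firm stop at about 15 N, opened the fingers and backed away.
- **Tray position:** the top camera puts the grip at loader x 77 mm, y 0.6 mm, against a target of 78 and 0. The rear edge measures 36 mm past the hinge, about 40 expected. Both fit within the measuring error.
- **Disagreement:** the gripper's own position at the stop came out at x 85 mm. I put this down to a few millimetres of error in my loader position estimate and in where I held the grip, because the push force showed a solid stop.
- **Flap and blue tray:** the flap looks upright in both the side and top views. The blue grip is at the same pixel position as at the start.
- **Forces:** the highest force I read was about 34 N at the wrist, when the tray touched down on the deck. That is below the 120 N limit.

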